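Check the tilt of the empty labelling nest with the angle gauge

ROBOT

A 7-joint arm with a two-finger parallel gripper is mounted at the origin on the work surface. World frame = base frame: x ahead of the robot, y to its left, z up, the work surface at z = 0. Lengths are in mm, angles in rad, forces in N, time in s.
With the tool pointing down it reaches from about 400 to 875 mm from the base axis. Payload 4.4 kg.
Tool frame: the origin (TCP) lies at the very end of the fingers, on their centre line; the grasp point (between the pads) lies 19 mm behind it; z points along the fingers, y is the direction in which the jaws open and shut (so a half turn about z gives the same grasp; the last joint's range is limited). The gripper opens to 85 mm and grips with 20 to 120 N. Pads are 22 mm wide; open, the fingers measure 114 mm over their backs; the gripper's body (76 mm by 85 mm) begins 54 mm behind the grasp point. The pads swing forward as they close: fully open they stand 13 mm farther back than shut.
Start: joints at [-1.172, 0.628, 0.038, 1.517, -0.027, 0.996, -0.02], TCP at [291.338, 581.068, 231.313] pointing down, gripper open.
Joint ranges: [-3.06, 3.06], [-0.37, 2.12], [-1.25, 1.32], [0.18, 2.47], [-1.1, 4.24], [0.23, 1.98], [-2.94, 2.94]. Speed limits (rad/s): [2.57, 2.57, 3.14, 3.14, 3.14, 3.14, 3.14].

INTERFACE

Orientations are given as [roll, pitch, yaw] about the fixed x, y, z axes, in that order (R = Rz(yaw) Ry(pitch) Rx(roll)).
In Python, from cell import read_state, get_image, finish_job gives the robot as it stands.
- The arm moves only by the tool carry_out, never from a script. Its argument "series" is a list that holds one entry, the list of rows, each a list of 7 numbers: the shift along the tool's x, y, z in cm, then the turn, a rotation vector about the tool's x, y, z in rad, then the finger opening in cm, from 0 to 8.54. In form: [[[x, y, z, wx, wy, wz, grip], ...]]. A call has 1 to 5 rows; each row is the pose to reach, as a shift and turn from the pose commanded when the call began, along the tool's axes at that moment; what a row does not reach only later rows make up. A row lasts 1/12 s, in which the tool goes at most 41.7 mm and 7.16 degrees, less where a joint would pass 70% of its speed; a pose out of reach is approached as far as the arm can. A call with a gripper value outside its range is refused whole. The fingers move at their own pace and stop on an object; the grip force is fixed at half the most. Time passes only in rows, so rows that repeat a pose let the fingers close. It gives the time, the measured TCP pose, the force and the opening at its end, in the units of the state.
- read_state(): the state, without advancing time (a new reading comes with each control period).
- get_image(name): name is "scene" or "top"; returns a dict with "img" (480x640x3 uint8, blue, green, red), "z_map" (480x640 float32, mm along the optical axis (not along the pixel's ray), 0 where there is no reading), "mtx" (3x3 intrinsics, pixels), "dist" ([k1, k2, p1, p2, k3] as OpenCV has them; the pictures are not rectified), "T" (4x4, takes a point from camera to world coordinates). Camera axes: x right, y down, z forward; pixel columns grow to the right and rows downward; lengths in mm; the calibration is good to about 2 mm. A picture is of the moment at which its call begins.
- finish_job(): hands the job in, once; it reports no verdict.
The state is a dict: "clock": time; "qpos": joint angles; "qd": joint speeds; "tau": joint torques, N m; "eef_pos": TCP position; "tool_rot": TCP orientation; "force": force on the tool from outside, world axes, zero at the start; "torque": the same for the moment, N m; "width": finger opening in mm.
Only numpy, scipy, OpenCV 4.12 (cv2) and the standard library are available. Lean on these libraries where they do the work, as an engineer would, in place of code of your own. Each camera call takes 0.05 s, during which the arm holds its last target.

TASK

Of the two tilting product nests on the bench, one has a housing in it and the other is empty: pick up the digital angle gauge and check the empty one. Set the gauge's base flush on the middle of the sloped plate, its long side running straight up the slope, and keep it there in the gripper with a light, steady push, finishing while you still hold it so that the reading can be taken. Do not shift the tilt of either nest or disturb anything else on the bench.

Things in the scene. Friction and masses are not known exactly. Their poses are not given: they have to be found in the camera images.
- gauge: the digital angle gauge, a loose dark block with aluminium base and ends and a grey display on one side, 60 mm long (its x) x 30 mm thick (its y) x 58 mm high (its z), about 0.16 kg. It stands upright on the bench. Origin: centre of its flat base; z points from the base up through it. Either end may point up the slope
- nest_a_face (a point): centre of the top face of nest a's tilting bakelite plate, 130 mm (this frame's x) x 100 mm (y) x 12 mm, about 94 mm above the bench. x points straight up the slope, y is level, z points out of the face. It slopes 12 to 28 degrees and looks up and roughly towards the robot. If the nest is empty, the face is clear and flat but for the stop strip at the low edge and a rail at the +y edge
- nest_b_face (a point): the same point and axes on nest b's plate
- housing (a point): centre of the top of the pale plastic housing (100 x 80 x 26 mm) that lies in one of the two nests, about 26 mm off that nest's face; the nest near this point is the loaded one, the other is empty
- nest_a_stop (a point): middle of the top of nest a's stop strip, 60 mm down the slope from the face centre: 8 mm wide, 7 mm high, along the plate's low edge. The side rail is as high, at y 42 to 49 mm, x -20 to 40 mm of the face frame
- nest_b_stop (a point): the same point of nest b
- nest_a: stand of nest a, fixed to the bench: aluminium base 150 x 130 mm (x, y), two cheeks, a black star knob 78 mm out on its -y side. Origin: centre of the base's underside; -x points roughly to the robot. The plate turns on a level pivot 75 mm up and is clamped (8 N m to turn it). Highest point about 125 mm up (empty) or 155 mm (loaded). Which nest stands on which side changes
- nest_b: stand of nest b, of the same build as nest a
- hex_key: bystander: dark steel hex key 90 mm long lying on the bench, near the robot. Origin: on the bench, middle of the long leg
- wrench: bystander: open-ended wrench lying on the bench. Origin: on the bench under its middle
- screwdriver: bystander: screwdriver lying on the bench. Origin: on the bench under its middle
- spare_housing: bystander: a second pale housing, 100 x 80 x 26 mm, lying flat on the bench (not in a nest). Origin: centre of its underside
- label_roll: bystander: white label roll, 90 mm across and 50 mm high, on the bench. Origin: centre of its underside
- screw_tray: bystander: small grey divided tray, 100 x 75 x 28 mm. Origin: centre of its underside
- caliper_case: bystander: flat black instrument case, 90 x 230 x 26 mm. Origin: centre of its underside
Things that resemble listed ones, but are neither listed nor needed, are in the scene too. Leave any yellow look-alike of the gauge alone. Leave any purple look-alike of the nest_a alone.

How it is judged (in metres and radians):
On the way:
1. the gauge is lifted off the bench in the gripper (height (world z) of gauge above 0.03 m and contact force between the fingers and gauge above 2 N and contact force between gauge and nest_a below 0.1 N), for 0.2 s.
At the end, for the whole second after the job is handed in: The gauge, still gripped by its sides, sits flush on the empty nest's plate (within 1.7 degrees and 1.5 mm), base centre within 20 mm of the plate's centre, long side within 5.7 degrees of straight up the slope, pushed on with 2 to 20 N, at rest; no nest plate has moved (4 mm at its stop strip) (angle between the z axis of gauge and the z axis of nest_a_face, either way round below 0.03 rad and angle between the x axis of gauge and the x axis of nest_a_face, either way round below 0.1 rad and z of gauge in the frame of nest_a_face between -0.0015 and 0.0015 m and distance between gauge and nest_a_face below 0.02 m and contact force between gauge and nest_a between 2 and 20 N and contact force between the fingers and gauge above 2 N and distance between the grasp point and gauge below 0.068 m and linear speed of gauge below 0.01 m/s and angular speed of gauge below 0.05 rad/s and distance of each of nest_a_stop, nest_b_stop from where it was at the start of the episode below 0.004 m); the arm keeps its last pose, push and grip.
It fails at once if the gauge is driven hard into a nest (over 40 N) (contact force between gauge and nest_a above 40 N or contact force between gauge and nest_b above 40 N).
It fails at once if a nest's plate is turned or shifted by more than 4 mm at its stop strip (distance of any of nest_a_stop, nest_b_stop from where it was at the start of the episode above 0.004 m).
It fails at once if another thing on the bench is disturbed (moved more than 20 mm) (distance of any of hex_key, wrench, screwdriver, spare_housing, label_roll, screw_tray, caliper_case from where it was at the start of the episode above 0.02 m).
It also fails if it takes over 48 s, if anything falls off the work surface, if the arm or the gripper's body presses on something with over 40 N, if the wrist force passes 120 N, or if a joint passes its speed limit or range.

## Working session

There is one attempt and no reset: what is moved stays moved. The work goes in short steps, Python scripts to look and compute and a tool call to move; the robot and the scene stay as the last step left them, time stands still between calls to the robot, and variables do not carry over. Pictures are saved under pics/ and viewed, and the job is handed in when it is done.

Besides the shell and the picture viewer there is one more tool, called after "Emit:" by a JSON object that holds its "op" and its "data", one argument or row to a line. carry_out: Moves the arm, as the interface text tells. Its arguments: {"type":"object","properties":{"series":{"type":"array","items":{"type":"array","items":{"type":"array","items":{"type":"number"}}}}},"required":["series"]}

```bash
ls; mkdir -p pics; cat > h.py <<'E'
import numpy as np, cv2, pickle
from scipy.spatial.transform import Rotation as R
def snap(n,tag):
    from cell import get_image
    d=get_image(n); pickle.dump(d,open(f'{tag}.pkl','wb')); cv2.imwrite(f'pics/{tag}.png',d['img']); return d
def load(t): return pickle.load(open(f'{t}.pkl','rb'))
def world(d):
    h,w=d['z_map'].shape
    u,v=np.meshgrid(np.arange(w,dtype=float),np.arange(h,dtype=float))
    p=cv2.undistortPointsIter(np.stack([u,v],-1).reshape(-1,1,2),np.array(d['mtx'],float),np.array(d['dist'],float),None,None,(3,50,1e-9)).reshape(h,w,2)
    z=d['z_map'].astype(float)
    P=np.stack([p[...,0]*z,p[...,1]*z,z],-1)
    T=np.array(d['T']); W=P@T[:3,:3].T+T[:3,3]; W[z<=0]=np.nan
    return W
E
python3 - <<'E'
from h import *
from cell import read_state
print(read_state())
snap('scene','s0'); snap('top','t0')
E
```

```text
pics
{'clock': 0.0, 'qpos': array([-1.17180235,  0.62932784,  0.03842875,  1.51836783, -0.02699391,
        0.99629491, -0.02000193]), 'qd': array([-0.00088723,  0.00091855, -0.00191261, -0.00099443, -0.00025923,
       -0.00048946, -0.0002515 ]), 'tau': array([ 8.49474454e-04, -5.63387740e+01,  1.22636128e+00, -1.93437606e+01,
        1.09947912e-02,  1.03750298e-02,  9.76037342e-06]), 'eef_pos': array([291.04487121, 580.50347844, 230.40075374]), 'tool_rot': array([-3.13971245e+00,  2.12264113e-05,  2.67681076e+00]), 'force': array([-0.34004648,  0.33797038, -0.22931639]), 'torque': array([-0.00358933,  0.02211886, -0.00375848]), 'width': 85.4186196284763}
```

View pics/s0.png

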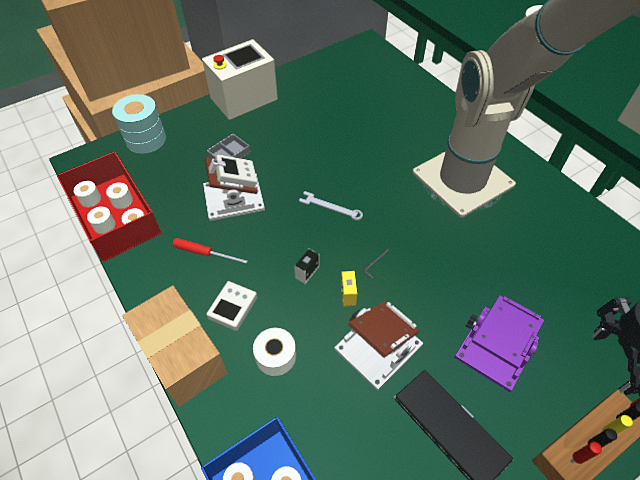

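View pics/t0.png

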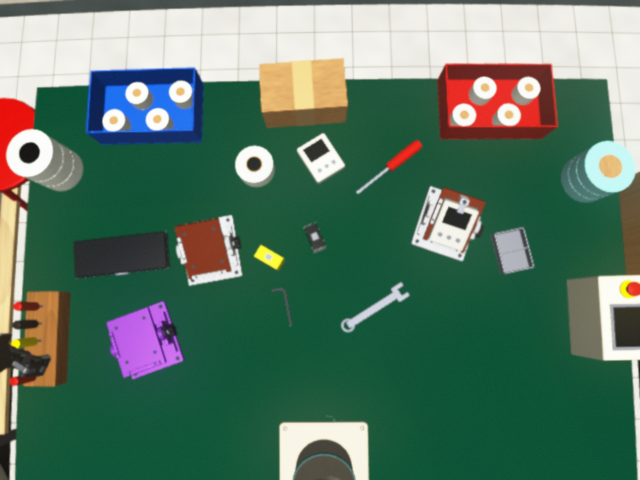

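The top view shows the dark gauge at (315,237) and the yellow look-alike at (269,257). The empty bakelite nest is at (210,250), the loaded nest at (450,222), and the purple look-alike nest at (145,340). I choose the dark block and the empty brown nest, and will check both in a crop and by measurement.

```bash
python3 - <<'E'
from h import *
s=load('s0');t=load('t0')
a=cv2.resize(t['img'][195:300,165:345],None,fx=4,fy=4,interpolation=cv2.INTER_CUBIC)
b=cv2.resize(s['img'][230:400,280:440],None,fx=3.5,fy=3.5,interpolation=cv2.INTER_CUBIC)
cv2.imwrite('pics/ct.png',a);cv2.imwrite('pics/cs.png',b)
for n,d in(('s',s),('t',t)):
    W=world(d); np.save(n+'W.npy',W); print(n,np.array(d['T']).round(3).tolist(),np.array(d['mtx']).round(1).tolist(),d['dist'])
W=world(t)
for u,v in [(315,237),(269,257),(210,250),(450,222),(145,340),(235,280),(300,350),(162,225)]: print(u,v,W[v,u].round(1))
W=world(s)
for u,v in [(307,262),(349,285),(383,328),(310,255)]: print(u,v,W[v,u].round(1))
E
```

```text
s [[-0.833, 0.453, -0.317, 876.137], [0.553, 0.668, -0.497, 587.664], [-0.014, -0.59, -0.808, 1053.361], [0.0, 0.0, 0.0, 1.0]] [[501.5, 0.0, 314.1], [0.0, 501.5, 238.9], [0.0, 0.0, 1.0]] [0.02338613 0.         0.         0.         0.        ]
t [[-0.009, -0.992, 0.128, 374.481], [-1.0, 0.011, 0.016, -2.684], [-0.017, -0.128, -0.992, 1231.796], [0.0, 0.0, 0.0, 1.0]] [[509.0, 0.0, 314.0], [0.0, 509.0, 239.0], [0.0, 0.0, 1.0]] [-0.06840401  0.          0.          0.          0.        ]
315 237 [530.7  13.7  58.2]
269 257 [485.  120.7  59.7]
210 250 [499.4 251.8  90.9]
450 222 [ 553.1 -286.9  117.4]
145 340 [298.4 394.4  95.8]
235 280 [435.7 210.5  -5. ]
300 350 [267.4  52.8   0.4]
162 225 [572.5 392.7   1.8]
307 262 [536.9  21.6  57.8]
349 285 [492.8 130.5  61.3]
383 328 [509.4 271.   98. ]
310 255 [520.8  10.1  60.1]
```

View pics/ct.png

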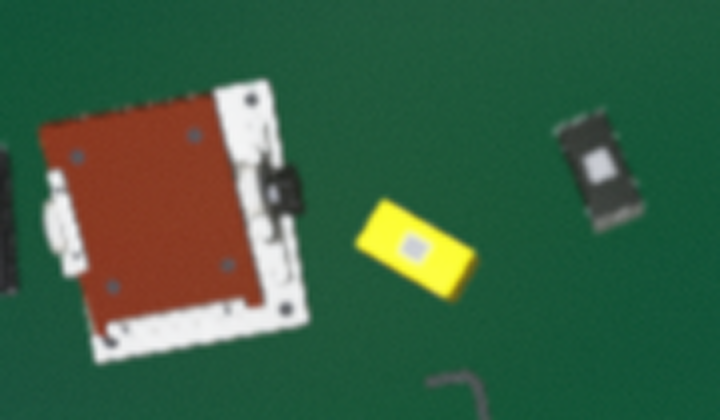

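View pics/cs.png

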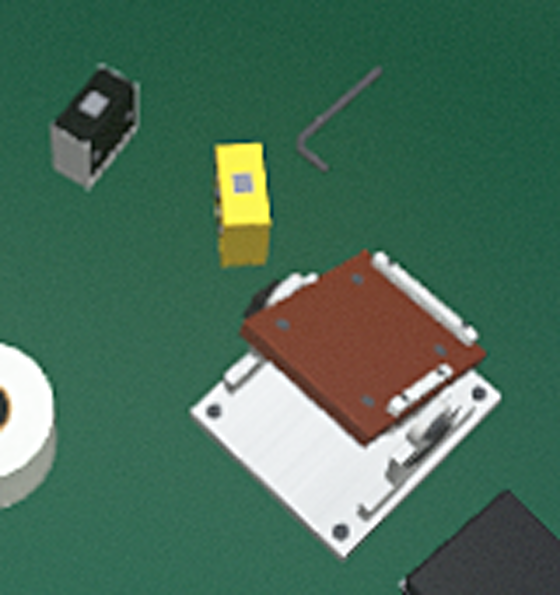

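The crops confirm the dark block with aluminium ends and the empty brown plate, which has its stop strip on the robot side and its rail on the left (+y). Next I measure both.

```bash
cat > meas.py <<'E'
from h import *
def plate(tag):
    d=load(tag);W=world(d);hsv=cv2.cvtColor(d['img'],cv2.COLOR_BGR2HSV)
    m=((hsv[...,0]<12)|(hsv[...,0]>172))&(hsv[...,1]>120)&(hsv[...,2]>50)
    m&=(abs(W[...,0]-505)<130)&(abs(W[...,1]-260)<120)&(W[...,2]>40)
    p=W[m]; mm=np.ones(len(p),bool)
    for i in range(10):
        c=np.median(p[mm],0) if 0 else p[mm].mean(0); n=np.linalg.svd(p[mm]-c,full_matrices=False)[2][2]; n*=np.sign(n[2]); r=(p-c)@n; mm=abs(r)<max(2.5*np.std(r[mm]),1.5)
    x=np.array([0,0,1.])-n[2]*n; x/=np.linalg.norm(x); y=np.cross(n,x)
    print(tag,'N',m.sum(),mm.sum(),'std',np.std(r[mm]).round(2),'slope',np.degrees(np.arccos(n[2])).round(2),'x az',np.degrees(np.arctan2(x[1],x[0])).round(2),'c',c.round(1),'n',n.round(4))
    q=p[mm]; q2=np.c_[q@x,q@y].astype(np.float32)
    rr=cv2.minAreaRect(q2); print('  rect',rr)
    a=q@x;b=q@y
    for f in(0.5,2):print('  ext',np.percentile(a,[f,100-f]).round(1),np.percentile(b,[f,100-f]).round(1))
    cen=rr[0][0]*x+rr[0][1]*y+(c@n)*n; print('  centre by rect',cen.round(1))
    return n,x,y,c,m
def gauge(tag,cx=531,cy=14):
    d=load(tag);W=world(d)
    m=(abs(W[...,0]-cx)<50)&(abs(W[...,1]-cy)<50)&(W[...,2]>45)&(W[...,2]<75)
    p=W[m];print(tag,'gauge N',m.sum(),'z',np.percentile(p[:,2],[5,50,95]).round(1))
    rr=cv2.minAreaRect(p[:,:2].astype(np.float32));print('  ',rr, 'mean',p.mean(0).round(1))
E
python3 - <<'E'
from meas import *
for t in('s0','t0'): plate(t);gauge(t)
E
```

```text
s0 N 1744 1625 std 1.23 slope 27.14 x az 8.12 c [508.7 268.6  96.7] n [-0.4515 -0.0644  0.8899]
  rect ((518.9508056640625, 195.44515991210938), (132.45111083984375, 99.57339477539062), 1.7028294801712036)
  ext [458.5 583.5] [146.1 244.9]
  ext [462.4 582.3] [147.9 243.3]
  centre by rect [502.2 269.1  93.5]
s0 gauge N 339 z [46.8 58.3 61.9]
   ((532.8411865234375, 15.882580757141113), (62.69646453857422, 32.33177185058594), 22.018634796142578) mean [535.2  18.2  57.2]
t0 N 2074 2013 std 1.95 slope 27.62 x az 9.36 c [505.6 266.6  95.4] n [-0.4575 -0.0754  0.886 ]
  rect ((520.9263916015625, 183.06195068359375), (126.20576477050781, 99.8934097290039), 0.6615942716598511)
  ext [462.9 583.3] [134.2 231. ]
  ext [465.8 582. ] [135.6 228.1]
  centre by rect [502.  268.3  93.6]
t0 gauge N 338 z [52.8 57.3 60.7]
   ((531.7662963867188, 13.919258117675781), (60.929786682128906, 30.14433479309082), 21.860994338989258) mean [531.2  14.   57.1]
```

```bash
cat > go.py <<'E'
import sys
from h import *
from cell import read_state
def rot(zdir,xdir):
    z=np.array(zdir,float);z/=np.linalg.norm(z);x=np.array(xdir,float);x-=x@z*z;x/=np.linalg.norm(x)
    return np.c_[x,np.cross(z,x),z]
def delta(P,Rt,st=None):
    st=st or read_state(); r=R.from_euler('xyz',st['tool_rot'])
    d=r.inv().apply(np.array(P)-st['eef_pos'])/10; w=(r.inv()*R.from_matrix(Rt)).as_rotvec()
    print('t',round(st['clock'],2),'pos',st['eef_pos'].round(1),'rot',st['tool_rot'].round(4),'F',st['force'].round(1),'w',round(st['width'],1),'q',st['qpos'].round(2))
    print('  full delta cm',d.round(3),'rotvec',w.round(4),'|d|',np.linalg.norm(d).round(2),'deg',np.degrees(np.linalg.norm(w)).round(1))
    return d,w
def down(az): a=np.radians(az); return rot([0,0,-1],[np.cos(a),np.sin(a),0])
E
python3 - <<'E'
from go import *
d,w=delta([531.8,14,230],down(201.9))
for k in range(1,4): print((d*k/3).round(1),(w*k/3).round(3))
# nest base edges: white pixels near
for t in('t0','s0'):
    D=load(t);W=world(D);g=D['img'].min(-1)
    m=(g>150)&(abs(W[...,2]-10)<14)&(abs(W[...,0]-500)<130)&(abs(W[...,1]-255)<110)
    p=W[m];print(t,cv2.minAreaRect(p[:,:2].astype(np.float32)),np.median(p[:,2]))
E
```

```text
t 0.1 pos [291.1 580.5 230.5] rot [-3.1399 -0.      2.6767] F [-0.1  0.7 -0. ] w 85.4 q [-1.17  0.63  0.04  1.52 -0.03  1.   -0.02]
  full delta cm [-46.916 -39.851   0.116] rotvec [-1.600e-03 -7.000e-04 -8.471e-01] |d| 61.56 deg 48.5
[-15.6 -13.3   0. ] [-0.001 -0.    -0.282]
[-31.3 -26.6   0.1] [-0.001 -0.    -0.565]
[-46.9 -39.9   0.1] [-0.002 -0.001 -0.847]
t0 ((510.7908935546875, 269.478515625), (153.77565002441406, 130.97483825683594), 9.941295623779297) 11.764550317794146
s0 ((496.060302734375, 263.915283203125), (181.61131286621094, 137.22166442871094), 10.03934383392334) 11.670220696776141
```

Emit:
{"op": "carry_out", "data": {
  "series": [
    [[-3.1,-2.7,0,0,0,-0.056,8.5],[-6.2,-5.3,0,0,0,-0.112,8.5],[-9.4,-8,0,0,0,-0.17,8.5],[-12.5,-10.6,0,0,0,-0.226,8.5],[-15.6,-13.3,0,0,0,-0.282,8.5]]
  ]
}}

```text
clock: 0.52
eef_pos: [371.4, 390.3, 231.0]
tool_rot: [-3.141, -0.0, 2.962]
force: [0.5, -0.4, -0.1]
width: 85.3
```

```bash
python3 -c "
from go import *
delta([531.8,14,230],down(201.9))"
```

```text
t 0.52 pos [371.4 390.3 231. ] rot [-3.1410e+00 -1.0000e-04  2.9621e+00] F [ 0.5 -0.4 -0.1] w 85.3 q [-0.83  0.47 -0.04  1.83  0.02  0.85  0.5 ]
  full delta cm [-22.497 -34.162   0.116] rotvec [-6.000e-04 -3.000e-04 -5.617e-01] |d| 40.9 deg 32.2
```

Emit:
{"op": "carry_out", "data": {
  "series": [
    [[-2.2,-3.4,0,0,0,-0.056,8.5],[-4.5,-6.8,0,0,0,-0.112,8.5],[-6.7,-10.2,0,0,0,-0.168,8.5],[-9,-13.6,0,0,0,-0.224,8.5],[-11.2,-17,0,0,0,-0.28,8.5]]
  ]
}}

```text
clock: 0.93
eef_pos: [450.7, 202.7, 231.2]
tool_rot: [-3.141, -0.0, -3.042]
force: [0.9, -0.0, -0.3]
width: 85.0
```

```bash
python3 -c "
from go import *
delta([531.8,14,200],down(201.9))"
```

```text
t 0.93 pos [450.7 202.7 231.2] rot [-3.1414e+00 -3.0000e-04 -3.0415e+00] F [ 0.9 -0.  -0.3] w 85.0 q [-0.41  0.41 -0.1   1.94  0.06  0.8   1.13]
  full delta cm [ -6.185 -19.583   3.117] rotvec [-1.000e-04 -3.000e-04 -2.822e-01] |d| 20.77 deg 16.2
```

Emit:
{"op": "carry_out", "data": {
  "series": [
    [[-1.2,-3.9,0,0,0,-0.056,8.5],[-2.5,-7.8,0,0,0,-0.112,8.5],[-3.7,-11.7,1,0,0,-0.168,8.5],[-5,-15.7,2,0,0,-0.224,8.5],[-6.2,-19.6,3,0,0,-0.28,8.5]]
  ]
}}

```text
clock: 1.35
eef_pos: [530.7, 15.7, 201.5]
tool_rot: [3.142, 0.0, -2.762]
force: [1.2, 0.8, 0.1]
width: 85.0
```

```bash
python3 -c "
from go import *
snap('top','t1');snap('scene','s1')
delta([531.8,14,100],down(201.9))
from meas import gauge
gauge('s1')"
```

```text
t 1.45 pos [531.2   8.4 200. ] rot [-3.1378 -0.0034 -2.7758] F [-1.  -0.8 -0.8] w 85.0 q [ 0.02  0.5  -0.14  1.88  0.1   0.77  1.76]
  full delta cm [-0.29   0.542  9.998] rotvec [-0.0038 -0.0034 -0.0164] |d| 10.02 deg 1.0
s1 gauge N 336 z [47.6 58.5 62. ]
   ((533.3985595703125, 15.409329414367676), (63.03214645385742, 31.48563575744629), 21.668228149414062) mean [534.9  18.2  57.4]
```

View pics/s1.png

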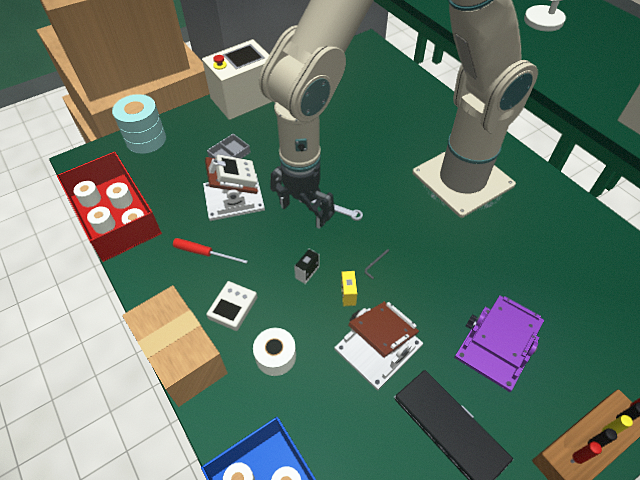

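The gripper is about above the gauge, which is still at (307,265). I let it settle while moving down to a hover.

Emit:
{"op": "carry_out", "data": {
  "series": [
    [[0,0,2,0,0,0,8.5],[0,0,5,0,0,0,8.5],[0,0,8,0,0,0,8.5],[0,0,10,0,0,0,8.5],[0,0,10,0,0,0,8.5]]
  ]
}}

```text
clock: 1.87
eef_pos: [526.9, 17.9, 98.1]
tool_rot: [3.139, -0.008, -2.764]
force: [-0.5, 0.9, -0.7]
width: 85.2
```

```bash
python3 -c "
from go import *
delta([532,14.5,17],down(201.9))
snap('scene','s2')
delta([532,14.5,17],down(201.9))
d=load('s2');cv2.imwrite('pics/s2c.png',cv2.resize(d['img'][150:330,220:420],None,fx=3.5,fy=3.3))"
```

```text
t 1.87 pos [526.9  17.9  98.1] rot [ 3.1389 -0.0079 -2.7641] F [-0.5  0.9 -0.7] w 85.2 q [-0.01  0.66 -0.12  1.97  0.14  0.53  1.73]
  full delta cm [-0.415 -0.528  8.105] rotvec [ 0.0027 -0.0079 -0.0048] |d| 8.13 deg 0.6
t 1.92 pos [528.4  18.  100.1] rot [ 3.1399 -0.0048 -2.7641] F [-0.2  0.1  0.5] w 84.8 q [-0.01  0.65 -0.12  1.97  0.14  0.54  1.73]
  full delta cm [-0.247 -0.474  8.309] rotvec [ 0.0017 -0.0048 -0.0047] |d| 8.33 deg 0.4
```

View pics/s2c.png

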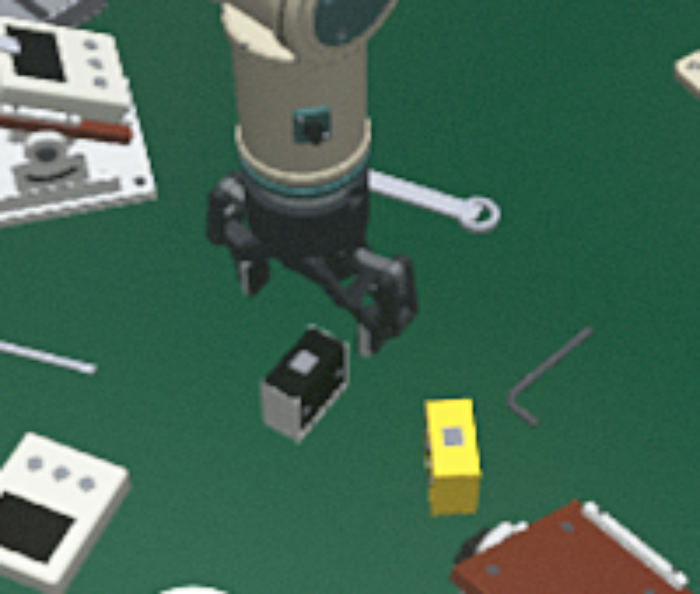

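The jaws straddle the gauge's thickness correctly. I settle to read the true offset.

Emit:
{"op": "carry_out", "data": {
  "series": [
    [[0,0,0,0,0,0,8.5],[0,0,0,0,0,0,8.5],[0,0,0,0,0,0,8.5],[0,0,0,0,0,0,8.5]]
  ]
}}

```text
clock: 2.25
eef_pos: [531.2, 17.8, 103.2]
tool_rot: [-3.141, 0.002, -2.764]
force: [0.4, 0.3, 0.2]
width: 85.3
```

```bash
python3 -c "
from go import *
delta([532,14.5,17],down(201.9))"
```

```text
t 2.25 pos [531.2  17.8 103.2] rot [-3.1408e+00  2.4000e-03 -2.7644e+00] F [0.4 0.3 0.2] w 85.3 q [-0.01  0.65 -0.12  1.96  0.14  0.54  1.73]
  full delta cm [ 0.066 -0.332  8.616] rotvec [-0.0008  0.0024 -0.0051] |d| 8.62 deg 0.3
```

Emit:
{"op": "carry_out", "data": {
  "series": [
    [[0.1,-0.3,1.5,0,0,0,8.5],[0.1,-0.3,3.5,0,0,0,8.5],[0.1,-0.3,5.5,0,0,0,8.5],[0.1,-0.3,7,0,0,0,8.5],[0.1,-0.3,7.8,0,0,0,8.5]]
  ]
}}

```text
clock: 2.67
eef_pos: [530.0, 14.5, 22.9]
tool_rot: [3.141, -0.001, -2.765]
force: [0.1, -0.6, -0.3]
width: 84.8
```

Emit:
{"op": "carry_out", "data": {
  "series": [
    [[0,0,0.3,0,0,0,8.5],[0,0,0.6,0,0,0,8.5],[0,0,0.6,0,0,0,8.5],[0,0,0.6,0,0,0,8.5],[0,0,0.6,0,0,0,8.5]]
  ]
}}

```text
clock: 3.08
eef_pos: [531.1, 14.6, 18.6]
tool_rot: [-3.141, 0.001, -2.765]
force: [0.1, 0.9, 0.3]
width: 84.9
```

```bash
python3 -c "
from go import *
delta([532.3,14.6,17],down(201.9))"
```

```text
t 3.08 pos [531.1  14.6  18.6] rot [-3.1412e+00  1.4000e-03 -2.7645e+00] F [0.1 0.9 0.3] w 84.9 q [-0.03  0.8  -0.08  2.    0.17  0.36  1.71]
  full delta cm [-0.116 -0.041  0.163] rotvec [-0.0004  0.0014 -0.0051] |d| 0.2 deg 0.3
```

Emit:
{"op": "carry_out", "data": {
  "series": [
    [[0,0,0,0,0,0,4],[0,0,0,0,0,0,2],[0,0,0,0,0,0,0],[0,0,0,0,0,0,0],[0,0,0,0,0,0,0]]
  ]
}}

```text
clock: 3.5
eef_pos: [530.6, 14.6, 18.1]
tool_rot: [-3.142, 0.0, -2.764]
force: [1.4, -0.4, -1.2]
width: 29.4
```

Emit:
{"op": "carry_out", "data": {
  "series": [
    [[0,0,0,0,0,0,0],[0,0,0,0,0,0,0],[0,0,0,0,0,0,0],[0,0,0,0,0,0,0],[0,0,0,0,0,0,0]]
  ]
}}

```text
clock: 3.92
eef_pos: [530.6, 14.5, 18.1]
tool_rot: [-3.142, 0.0, -2.764]
force: [-0.4, -0.5, 6.3]
width: 29.2
```

```bash
python3 -c "
from go import *
snap('scene','s3');snap('top','t3')
from meas import gauge
gauge('s3')
delta([532.3,14.6,17],down(201.9))
d=load('s3');cv2.imwrite('pics/s3c.png',cv2.resize(d['img'][150:330,220:420],None,fx=3.5,fy=3.3))"
```

```text
s3 gauge N 327 z [49.3 59.8 73.3]
   ((540.340087890625, 18.360694885253906), (47.53768539428711, 93.37348175048828), 21.814271926879883) mean [541.6  21.   61. ]
t 4.02 pos [530.6  14.5  18.1] rot [-3.1415e+00  3.0000e-04 -2.7644e+00] F [-0.4 -0.4  5.7] w 29.2 q [-0.03  0.8  -0.08  2.    0.17  0.36  1.71]
  full delta cm [-0.159 -0.057  0.107] rotvec [-0.0001  0.0003 -0.0051] |d| 0.2 deg 0.3
```

View pics/s3c.png

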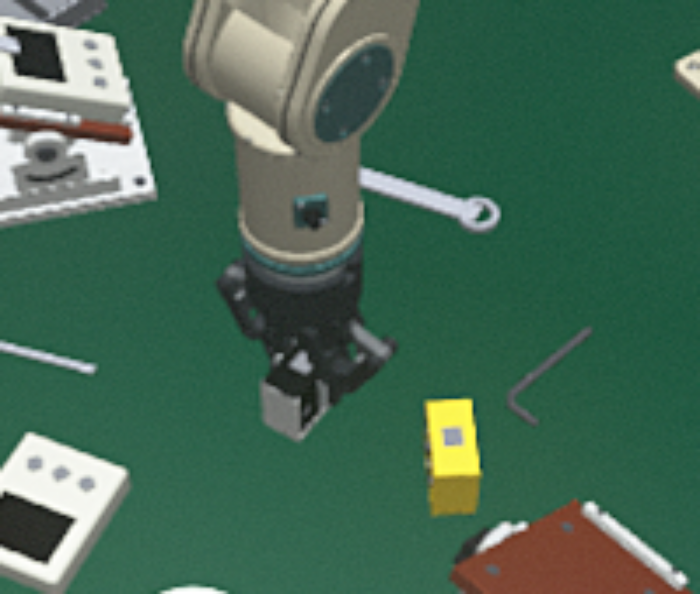

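Gripped: opening 29.2 mm, bench reaction about 6 N. I lift straight up, and then check with a fitted kinematic model that the tilted pose is in reach, because joint 6 is near its lower limit.

Emit:
{"op": "carry_out", "data": {
  "series": [
    [[0,0,-1,0,0,0,0],[0,0,-3,0,0,0,0],[0,0,-6,0,0,0,0],[0,0,-9,0,0,0,0],[0,0,-12,0,0,0,0]]
  ]
}}

```text
clock: 4.43
eef_pos: [529.6, 14.4, 139.0]
tool_rot: [3.141, -0.001, -2.764]
force: [1.2, 0.9, -1.6]
width: 29.1
```

Emit:
{"op": "carry_out", "data": {
  "series": [
    [[0,0,-3,0,0,0,0],[0,0,-6,0,0,0,0],[0,0,-8,0,0,0,0],[0,0,-8,0,0,0,0],[0,0,-8,0,0,0,0]]
  ]
}}

```text
clock: 4.85
eef_pos: [530.7, 14.5, 218.8]
tool_rot: [-3.141, 0.002, -2.765]
force: [-1.1, 0.6, -2.2]
width: 29.7
```

```bash
cat > fk.py <<'E'
from go import *
import itertools
from scipy.optimize import least_squares
D=[([-1.17180235,.62932784,.03842875,1.51836783,-.02699391,.99629491,-.02000193],[291.04,580.5,230.4],[-3.1397,0,2.6768]),
([-.83,.47,-.04,1.83,.02,.85,.5],[371.4,390.3,231.0],[-3.141,-.0001,2.9621]),
([-.41,.41,-.1,1.94,.06,.8,1.13],[450.7,202.7,231.2],[-3.1414,-.0003,-3.0415]),
([.02,.5,-.14,1.88,.1,.77,1.76],[531.2,8.4,200],[-3.1378,-.0034,-2.7758]),
([-.01,.65,-.12,1.96,.14,.54,1.73],[531.2,17.8,103.2],[-3.1408,.0024,-2.7644]),
([-.03,.8,-.08,2.0,.17,.36,1.71],[530.6,14.5,18.1],[-3.1415,.0003,-2.7644])]
def fk(q,p,s):
    d1,d3,a3,d5,a5,d7,a7,o7,o1=p
    E=lambda ax,a:R.from_euler(ax,a)
    T=E('z',s[0]*q[0]+o1);P=np.array([0,0,d1.item() if hasattr(d1,'item') else d1])
    T=T*E('y',q[1])*E('z',s[1]*q[2]);P=P+T.apply([a3,0,d3])
    T=T*E('y',q[3]);P=P+T.apply([-a3,0,0]); T=T*E('z',s[2]*q[4]);P=P+T.apply([a5,0,d5])
    T=T*E('y',q[5]);P=P+T.apply([a7,0,0]);T=T*E('z',s[3]*q[6]+o7);P=P+T.apply([0,0,d7])
    return P,T
def res(p,s):
    o=[]
    for q,x,r in D:
        P,T=fk(q,p,s);o+=list((P-x)/3)+list((T.inv()*R.from_euler('xyz',r)).as_rotvec()/.005)
    return np.array(o)
E
python3 - <<'E'
from fk import *
from cell import read_state
st=read_state();D.append((list(st['qpos']),list(st['eef_pos']),list(st['tool_rot'])));print(st)
best=[]
for s in itertools.product([-1,1],repeat=4):
  for o7 in(0,1.57,3.14,-1.57):
    f=least_squares(res,[350,420,0,400,0,250,0,o7,0],args=(s,),loss='soft_l1');best.append((f.cost,s,f.x))
best.sort(key=lambda b:b[0])
for b in best[:4]:print(round(b[0],2),b[1],b[2].round(3))
pickle.dump((best[0][1],best[0][2],D),open('fk.pkl','wb'))
E
```

```text
{'clock': 4.85, 'qpos': array([ 0.02774324,  0.47584696, -0.15636407,  1.86281292,  0.09908468,
        0.80845201,  1.76796698]), 'qd': array([-0.0037785 ,  0.04229295,  0.00437693,  0.03526311,  0.00295922,
       -0.00429753, -0.00100553]), 'tau': array([ 1.00415567e-02, -4.80790758e+01, -1.17260188e+00, -1.80132294e+01,
       -3.70406866e-03, -7.64934579e-03,  1.22596754e-02]), 'eef_pos': array([530.65110155,  14.45237694, 218.75095386]), 'tool_rot': array([-3.14089204e+00,  1.79143542e-03, -2.76452449e+00]), 'force': array([-1.13196204,  0.59713019, -2.21514666]), 'torque': array([-0.00951536,  0.00206189,  0.03120849]), 'width': 29.700711792609024}
10.36 (-1, -1, -1, -1) [ 6.44980e+01  5.68546e+02  5.99100e+00  3.78516e+02  1.21190e+01
  8.18410e+01  2.45100e+00  1.52200e+00 -5.00000e-02]
10.36 (-1, -1, -1, -1) [ 6.44940e+01  5.68546e+02  5.99100e+00  3.78516e+02  1.21190e+01
  8.18370e+01  2.45100e+00  1.52200e+00 -5.00000e-02]
10.36 (-1, -1, -1, -1) [ 6.44980e+01  5.68546e+02  5.99100e+00  3.78516e+02  1.21190e+01
  8.18410e+01  2.45100e+00 -4.24610e+01 -5.00000e-02]
10.36 (-1, -1, -1, -1) [ 6.44950e+01  5.68546e+02  5.99100e+00  3.78516e+02  1.21190e+01
  8.18380e+01  2.45100e+00  4.55040e+01 -5.00000e-02]
```

```bash
python3 - <<'E'
import fk
from fk import *
s,_,D2=pickle.load(open('fk.pkl','rb'));fk.D[:]=D2
s=(-1,-1,-1,-1)
g=lambda v:[360,v[0],0,v[1],0,v[2],0,v[3],v[4]]
f=least_squares(lambda v:res(g(v),s),[420,400,300,1.57,0],loss='soft_l1')
print(f.cost,f.x,f.fun.reshape(-1,6).round(1))
E
```

```text
Traceback (most recent call last):
AttributeError: 'function' object has no attribute 'D'
```

```bash
cat > fit2.py <<'E'
from fk import *
s,_,D2=pickle.load(open('fk.pkl','rb'));D[:]=D2
s=(-1,-1,-1,-1)
g=lambda v:[360,v[0],0,v[1],0,v[2],0,v[3],v[4]]
f=least_squares(lambda v:res(g(v),s),[420,400,300,1.57,0],loss='soft_l1')
print(f.cost,f.x);print(f.fun.reshape(-1,6).round(1))
E
python3 fit2.py
```

```text
11.001961539252816 [ 5.67689511e+02  3.78291380e+02  3.83869936e+02  1.51990481e+00
 -5.21609604e-02]
[[ 1.8 -0.5 -0.5  0.  -0.  -0.3]
 [-0.2 -1.  -0.2 -0.9 -1.4 -2.7]
 [-0.6  0.4  0.2 -1.  -0.8  0.3]
 [ 0.2  0.8  0.7  0.4  0.2 -0.6]
 [ 1.1  0.6  0.1  0.3 -0.5  1.4]
 [-0.5  0.  -0.7  0.4 -2.5  1.3]
 [ 0.4 -0.1  0.4 -0.  -0.  -0.3]]
```

```bash
cat > tgt.py <<'E'
from go import *
C=np.array([502,268.7,93.5]);sl=np.radians(27.4);az=np.radians(9.9)
n=np.array([-np.sin(sl)*np.cos(az),-np.sin(sl)*np.sin(az),np.cos(sl)])
px=np.array([np.cos(sl)*np.cos(az),np.cos(sl)*np.sin(az),np.sin(sl)])
RT=rot(-n,-px)
BASE=18.1; GX=-1.6
def tcp(h,tilt=None): return C+n*(BASE+h)-RT[:,0]*GX
E
python3 - <<'E'
from tgt import *
print(tcp(0),tcp(60))
d,w=delta(tcp(60),RT)
E
```

```text
[492.39506515 267.02367052 108.83313882] [465.19423915 262.27636642 162.10206192]
t 4.85 pos [530.7  14.5 218.8] rot [-3.1409e+00  1.8000e-03 -2.7645e+00] F [-1.1  0.6 -2.2] w 29.7 q [ 0.03  0.48 -0.16  1.86  0.1   0.81  1.77]
  full delta cm [-3.029 25.455  5.652] rotvec [ 0.0483 -0.4747  0.2005] |d| 26.25 deg 29.7
```

Emit:
{"op": "carry_out", "data": {
  "series": [
    [[-0.6,2.6,0,0.005,-0.05,0.02,0],[-1.2,5.2,0,0.01,-0.1,0.04,0],[-1.8,7.8,0,0.015,-0.15,0.06,0],[-2.4,10.4,0,0.02,-0.2,0.08,0],[-3,13,0,0.024,-0.237,0.1,0]]
  ]
}}

```text
clock: 5.27
eef_pos: [508.0, 146.5, 215.8]
tool_rot: [-3.13, 0.235, -2.865]
force: [-0.1, 0.6, -1.6]
width: 29.4
```

```bash
cat > fit3.py <<'E'
from fk import *
from cell import read_state
from scipy.optimize import minimize
import os
s,_,D2=pickle.load(open('fk.pkl','rb'))
st=read_state();D2.append((list(st['qpos']),list(st['eef_pos']),list(st['tool_rot'])));pickle.dump((s,_,D2),open('fk.pkl','wb'))
D[:]=D2
off=lambda v:(lambda q:[q[0],q[1]+v[6],q[2],q[3]+v[7],q[4],q[5]-v[6]-v[7],q[6]])
def R2(v):
    o=[]
    for q,x,r in D:
        P,T=fk(off(v)(q),[v[5],v[0],0,v[1],0,v[2],0,v[3],v[4]],s);o+=list((P-x)/3)+list((T.inv()*R.from_euler('xyz',r)).as_rotvec()/.005)
    return np.array(o+[v[6]/.2,v[7]/.2])
f=least_squares(R2,[500,390,330,1.52,-.05,330,0,0],loss='soft_l1');v=f.x
print('fit',f.cost.round(2),v.round(3));print(f.fun[:-2].reshape(-1,6)[-2:].round(1))
lo=np.array([-3.06,-.37,-1.25,.18,-1.1,.23,-2.94]);hi=np.array([3.06,2.12,1.32,2.47,4.24,1.98,2.94])
def ik(P,RT,q0,n=40):
    rng=np.random.default_rng(0);out=[]
    def e(q):
        p,T=fk(off(v)(q),[v[5],v[0],0,v[1],0,v[2],0,v[3],v[4]],s)
        return np.r_[(p-P)/1,(T.inv()*R.from_matrix(RT)).as_rotvec()*200,0.02*(q-q0)]
    for i in range(n):
        st0=q0 if i==0 else np.clip(q0+rng.normal(0,.6,7),lo+.01,hi-.01)
        r=least_squares(e,np.clip(st0,lo+.01,hi-.01),bounds=(lo,hi))
        out.append((np.linalg.norm(r.fun[:6]),r.x))
    return sorted(out,key=lambda a:(round(a[0]),np.abs(a[1]-q0).max()))
E
python3 - <<'E'
from fit3 import *
from tgt import *
q0=np.array(st['qpos']);print(q0.round(2))
for h in(60,0):
    for e,q in ik(tcp(h),RT,q0)[:4]:print(h,e.round(2),q.round(2))
delta(tcp(60),RT)
E
```

```text
fit 12.55 [ 5.63473e+02  3.77174e+02  3.46476e+02  1.52000e+00 -5.20000e-02
  3.24047e+02  2.00000e-03 -9.00000e-03]
[[ 0.4 -0.1  0.4 -0.1 -0.  -0.3]
 [-0.1  0.1  0.3 -2.6 -0.2 -0. ]]
[-0.29  0.38 -0.08  2.09  0.14  0.45  1.36]
60 0.0 [-0.28  0.54 -0.61  2.33  1.73  0.54 -0.64]
60 0.0 [-0.28  0.54 -0.61  2.33  1.73  0.54 -0.64]
60 0.0 [-0.28  0.54 -0.61  2.33  1.73  0.54 -0.64]
60 0.0 [-0.28  0.54 -0.61  2.33  1.73  0.54 -0.64]
0 0.0 [-0.16  0.75 -0.79  2.3   1.87  0.74 -0.72]
0 0.0 [-0.16  0.75 -0.79  2.3   1.87  0.74 -0.72]
0 0.0 [-0.16  0.75 -0.79  2.3   1.87  0.74 -0.72]
0 0.0 [-0.16  0.75 -0.79  2.3   1.87  0.74 -0.72]
t 5.27 pos [508.  146.5 215.8] rot [-3.1298  0.235  -2.8653] F [-0.1  0.6 -1.6] w 29.4 q [-0.29  0.38 -0.08  2.09  0.14  0.45  1.36]
  full delta cm [ 2.182 12.364  4.855] rotvec [ 0.0245 -0.2424  0.0986] |d| 13.46 deg 15.1
```

```bash
cat >> fit3.py <<'E'
def fam(P,RT,q0,grid):
    for j3 in grid:
        best=None
        for i in range(12):
            rng=np.random.default_rng(i)
            def e(q):
                p,T=fk(off(v)(q),[v[5],v[0],0,v[1],0,v[2],0,v[3],v[4]],s)
                return np.r_[(p-P),(T.inv()*R.from_matrix(RT)).as_rotvec()*200,100*(q[2]-j3),0.02*(q-q0)]
            r=least_squares(e,np.clip(q0+(i>0)*rng.normal(0,.7,7),lo+.01,hi-.01),bounds=(lo,hi))
            k=(round(np.linalg.norm(r.fun[:7]),0),np.abs(r.x-q0).sum())
            if best is None or k<best[0]:best=(k,r.x)
        print(j3,best[0],best[1].round(2))
E
python3 - <<'E'
from fit3 import *
from tgt import *
q0=np.array(st['qpos'])
fam(tcp(60),RT,q0,[-1,-.7,-.5,-.4,-.3,-.2,-.1,0,.2,.4,.6,.8,1])
fam(tcp(0),RT,q0,[-1,-.8,-.6,.4,.6,.8,1])
E
```

```text
fit 14.3 [ 5.65168e+02  3.77800e+02  3.48088e+02  1.52000e+00 -5.20000e-02
  3.25703e+02  2.00000e-03 -4.00000e-03]
[[-0.1  0.1  0.3 -2.4 -0.2  0. ]
 [-0.1  0.1  0.3 -2.4 -0.2  0. ]]
-1 (np.float64(0.0), np.float64(5.547353712407377)) [-0.06  0.68 -1.    2.33  1.68  0.82 -0.59]
-0.7 (np.float64(0.0), np.float64(4.834083403195703)) [-0.23  0.57 -0.7   2.33  1.72  0.6  -0.63]
-0.5 (np.float64(0.0), np.float64(4.5383483625688115)) [-0.35  0.52 -0.5   2.33  1.76  0.48 -0.67]
-0.4 (np.float64(0.0), np.float64(4.525521831177019)) [-0.42  0.5  -0.4   2.33  1.78  0.42 -0.7 ]
-0.3 (np.float64(0.0), np.float64(4.593435061348563)) [-0.49  0.49 -0.3   2.33  1.81  0.37 -0.73]
-0.2 (np.float64(0.0), np.float64(4.6795422334273304)) [-0.56  0.48 -0.2   2.33  1.85  0.32 -0.77]
-0.1 (np.float64(0.0), np.float64(4.791740833538482)) [-0.63  0.48 -0.1   2.33  1.9   0.28 -0.82]
0 (np.float64(0.0), np.float64(5.104631086111832)) [-0.7   0.48 -0.    2.33  1.96  0.23 -0.89]
0.2 (np.float64(9.0), np.float64(6.3088802968354685)) [-0.84  0.49  0.17  2.36  2.38  0.23 -1.32]
0.4 (np.float64(13.0), np.float64(8.17
[... 334 characters left out ...]
-1.1   0.29  2.14]
-1 (np.float64(0.0), np.float64(6.0227172574049215)) [-0.06  0.85 -1.    2.3   1.83  0.93 -0.66]
-0.8 (np.float64(0.0), np.float64(5.571738650959298)) [-0.16  0.76 -0.8   2.3   1.88  0.76 -0.72]
-0.6 (np.float64(0.0), np.float64(5.186212546398709)) [-0.28  0.69 -0.6   2.3   1.94  0.61 -0.8 ]
0.4 (np.float64(2.0), np.float64(8.626536402593024)) [-0.94  0.65  0.4   2.31  3.32  0.23 -2.25]
0.6 (np.float64(0.0), np.float64(9.970603819666891)) [-1.07  0.69  0.6   2.3   3.83  0.27 -2.77]
0.8 (np.float64(6.0), np.float64(10.526423160739053)) [-1.17  0.75  0.77  2.33  3.98  0.39 -2.94]
1 (np.float64(17.0), np.float64(10.850149030991531)) [-1.24  0.82  0.9   2.37  3.98  0.53 -2.94]
```

Reachable with joint 3 about -0.5 and joint 5 about 1.8. I continue in modest steps and watch the joints.

Emit:
{"op": "carry_out", "data": {
  "series": [
    [[0.4,2.5,0,0.004,-0.04,0.016,0],[0.8,5,0,0.008,-0.08,0.033,0],[1.2,7.5,0,0.012,-0.12,0.05,0],[1.7,10,0,0.016,-0.16,0.066,0],[2.2,12.4,0,0.02,-0.2,0.082,0]]
  ]
}}

```text
clock: 5.68
eef_pos: [465.9, 232.7, 209.9]
tool_rot: [-3.121, 0.383, -2.922]
force: [0.1, -1.0, -1.4]
width: 29.5
```

```bash
python3 -c "
from tgt import *
delta(tcp(60),RT)"
```

```text
t 5.68 pos [465.9 232.7 209.9] rot [-3.1205  0.3832 -2.9225] F [ 0.1 -1.  -1.4] w 29.5 q [-0.71  0.36  0.1   2.23  0.58  0.24  0.62]
  full delta cm [1.252 2.995 4.583] rotvec [-0.0017 -0.0945  0.0431] |d| 5.62 deg 6.0
```

Emit:
{"op": "carry_out", "data": {
  "series": [
    [[0.6,1.5,0,0,-0.04,0.02,0],[1.2,3,0,0,-0.09,0.043,0],[1.2,3,0,0,-0.09,0.043,0],[1.2,3,0,0,-0.09,0.043,0],[1.2,3,0,0,-0.09,0.043,0]]
  ]
}}

```text
clock: 6.1
eef_pos: [450.5, 257.1, 204.8]
tool_rot: [-3.141, 0.474, -2.974]
force: [0.2, -0.3, -1.0]
width: 29.3
```

```bash
python3 -c "
from tgt import *
delta(tcp(60),RT)"
```

```text
t 6.1 pos [450.5 257.1 204.8] rot [-3.1406  0.4736 -2.9741] F [ 0.2 -0.3 -1. ] w 29.3 q [-0.78  0.37  0.05  2.31  1.34  0.24 -0.28]
  full delta cm [0.583 0.266 4.503] rotvec [-0.0034 -0.0046 -0.0047] |d| 4.55 deg 0.4
```

Good: orientation is within 0.4° and joint 5 moved to the workable branch. I go down to about 60 mm above the plate, then look.

Emit:
{"op": "carry_out", "data": {
  "series": [
    [[0.2,0.1,1,0,0,0,0],[0.4,0.2,2.5,0,0,0,0],[0.6,0.3,4,0,0,0,0],[0.6,0.3,4.5,0,0,0,0],[0.6,0.3,4.5,0,0,0,0]]
  ]
}}

```text
clock: 6.52
eef_pos: [465.2, 261.9, 161.0]
tool_rot: [-3.139, 0.471, -2.973]
force: [0.4, 0.4, -2.0]
width: 29.4
```

Emit:
{"op": "carry_out", "data": {
  "series": [
    [[0,0,0,0,0,0,0],[0,0,0,0,0,0,0],[0,0,0,0,0,0,0]]
  ]
}}

```text
clock: 6.77
eef_pos: [466.6, 263.0, 164.2]
tool_rot: [3.141, 0.477, -2.975]
force: [0.2, 1.6, -1.7]
width: 29.6
```

```bash
python3 -c "
from tgt import *
delta(tcp(60),RT)
delta(tcp(10),RT)
snap('scene','s4');snap('top','t4')
d=load('s4');cv2.imwrite('pics/s4c.png',cv2.resize(d['img'][220:400,280:480],None,fx=3.5,fy=3.3))"
```

```text
t 6.77 pos [466.6 263.  164.2] rot [ 3.1412  0.4766 -2.9752] F [ 0.2  1.6 -1.7] w 29.6 q [-0.7   0.47 -0.03  2.31  1.79  0.27 -0.73]
  full delta cm [ 0.227 -0.045  0.118] rotvec [-0.0026 -0.0016 -0.0057] |d| 0.26 deg 0.4
t 6.77 pos [466.6 263.  164.2] rot [ 3.1412  0.4766 -2.9752] F [ 0.2  1.6 -1.7] w 29.6 q [-0.7   0.47 -0.03  2.31  1.79  0.27 -0.73]
  full delta cm [ 0.219 -0.033  5.118] rotvec [-0.0026 -0.0016 -0.0057] |d| 5.12 deg 0.4
```

View pics/s4c.png

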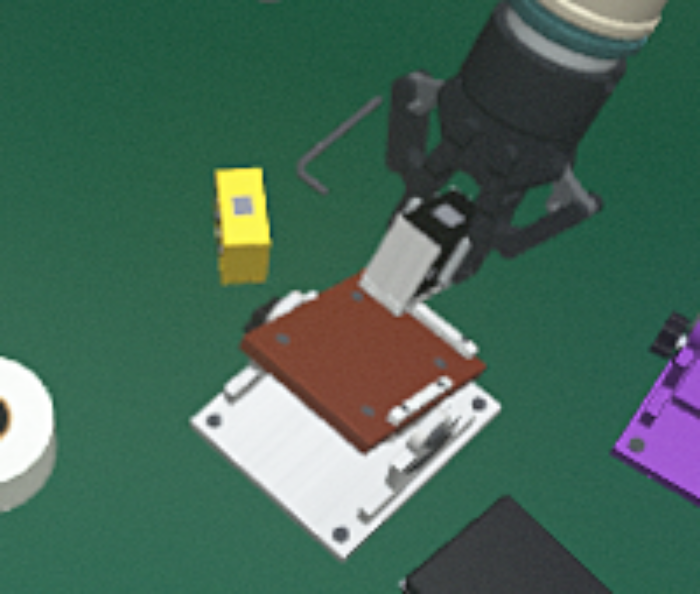

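View pics/t4.png

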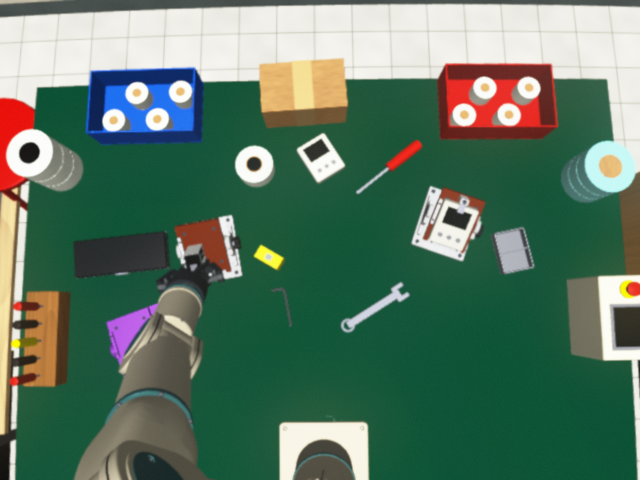

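```bash
python3 - <<'E'
from meas import *
for t in('s0','t0'):
    d=load(t);W=world(d)
    hsv=cv2.cvtColor(d['img'],cv2.COLOR_BGR2HSV)
    m=(hsv[...,0]>60)&(hsv[...,0]<90)&(hsv[...,1]>120)&(abs(W[...,0]-500)<200)&(abs(W[...,1]-200)<250)&(abs(W[...,2])<15)
    p=W[m];A=np.c_[p[:,:2],np.ones(len(p))];c=np.linalg.lstsq(A,p[:,2],rcond=None)[0];print(t,'bench tilt deg',np.degrees(c[:2]).round(3),'z at nest',(c@[502,268,1]).round(2))
    # shrunken plate fit at az 9.9
    n,x,y,c,m=plate(t)
    W2=W[cv2.erode(m.astype(np.uint8),np.ones((5,5)))>0]
    a=np.radians(9.9);u=W2[:,:2]@[np.cos(a),np.sin(a)];v=W2[:,:2]@[-np.sin(a),np.cos(a)]
    for it in range(5):
        k=np.linalg.lstsq(np.c_[u,v,np.ones(len(u))],W2[:,2],rcond=None)[0];r=W2[:,2]-np.c_[u,v,np.ones(len(u))]@k
        g=abs(r)<2.5*r.std();u,v,W2=u[g],v[g],W2[g]
    print('  slope along',np.degrees(np.arctan(k[0])).round(2),'cross',np.degrees(np.arctan(k[1])).round(2),len(u), 'z at C', (k@[502*np.cos(a)+268.7*np.sin(a),-502*np.sin(a)+268.7*np.cos(a),1]).round(2))
E
```

```text
s0 bench tilt deg [-0.031 -0.162] z at nest 0.22
s0 N 1744 1625 std 1.23 slope 27.14 x az 8.12 c [508.7 268.6  96.7] n [-0.4515 -0.0644  0.8899]
  rect ((518.9508056640625, 195.44515991210938), (132.45111083984375, 99.57339477539062), 1.7028294801712036)
  ext [458.5 583.5] [146.1 244.9]
  ext [462.4 582.3] [147.9 243.3]
  centre by rect [502.2 269.1  93.5]
  slope along 27.21 cross -0.73 952 z at C 93.29
t0 bench tilt deg [-0.047  0.037] z at nest -0.24
t0 N 2074 2013 std 1.95 slope 27.62 x az 9.36 c [505.6 266.6  95.4] n [-0.4575 -0.0754  0.886 ]
  rect ((520.9263916015625, 183.06195068359375), (126.20576477050781, 99.8934097290039), 0.6615942716598511)
  ext [462.9 583.3] [134.2 231. ]
  ext [465.8 582. ] [135.6 228.1]
  centre by rect [502.  268.3  93.6]
  slope along 27.57 cross -0.29 1365 z at C 93.81
```

Slope 27.4° ± 0.2° and azimuth 9.3–9.9° agree across both cameras, and the bench reads level. I descend to about 10 mm above the plate.

Emit:
{"op": "carry_out", "data": {
  "series": [
    [[0.1,0,1.2,0,0,-0.002,0],[0.2,0,2.4,0,0,-0.004,0],[0.2,0,3.4,0,0,-0.006,0],[0.2,0,4,0,0,-0.006,0],[0.2,0,4,0,0,-0.006,0]]
  ]
}}

```text
clock: 7.28
eef_pos: [483.5, 265.6, 126.9]
tool_rot: [-3.139, 0.476, -2.969]
force: [0.3, 0.5, -1.8]
width: 29.4
```

Emit:
{"op": "carry_out", "data": {
  "series": [
    [[0,0,0,0,0,0,0],[0,0,0,0,0,0,0],[0,0,0,0,0,0,0],[0,0,0,0,0,0,0]]
  ]
}}

```text
clock: 7.62
eef_pos: [483.3, 266.2, 128.3]
tool_rot: [-3.139, 0.478, -2.968]
force: [0.3, -0.5, -0.7]
width: 29.3
```

```bash
python3 -c "
from tgt import *
delta(tcp(0),RT)
snap('scene','s5')
delta(tcp(0),RT)
d=load('s5');cv2.imwrite('pics/s5c.png',cv2.resize(d['img'][260:380,320:440],None,fx=5,fy=5,interpolation=cv2.INTER_CUBIC))"
```

```text
t 7.62 pos [483.3 266.2 128.3] rot [-3.1392  0.4779 -2.9681] F [ 0.3 -0.5 -0.7] w 29.3 q [-0.6   0.57 -0.15  2.3   2.    0.35 -0.92]
  full delta cm [ 0.085 -0.067  2.149] rotvec [-0.0021 -0.0003  0.0006] |d| 2.15 deg 0.1
t 7.67 pos [483.3 266.1 128.2] rot [-3.1391  0.4778 -2.9682] F [ 0.   0.3 -0.9] w 29.5 q [-0.6   0.57 -0.15  2.3   2.    0.35 -0.92]
  full delta cm [ 0.081 -0.059  2.141] rotvec [-0.0022 -0.0004  0.0005] |d| 2.14 deg 0.1
```

View pics/s5c.png

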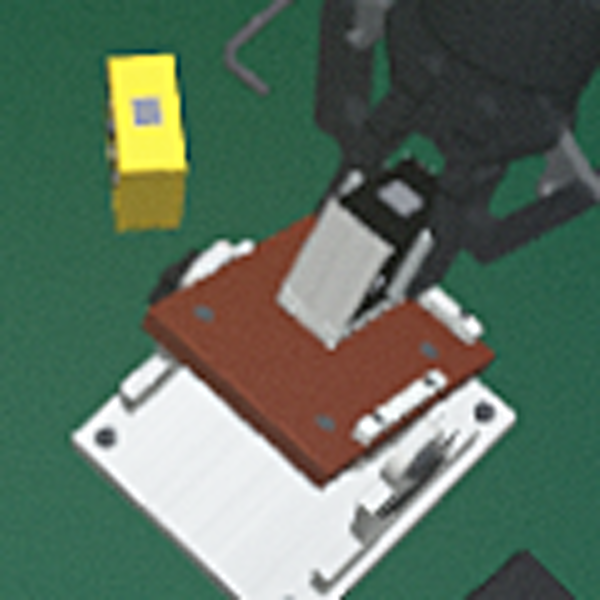

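The gauge is centred and square to the plate, with a gap visible. I lower 15 mm, then feel for contact.

Emit:
{"op": "carry_out", "data": {
  "series": [
    [[0,0,0.4,0,0,0,0],[0.1,0,0.8,0,0,0,0],[0.1,0,1.2,0,0,0,0],[0.1,0,1.5,0,0,0,0],[0.1,0,1.5,0,0,0,0]]
  ]
}}

```text
clock: 8.08
eef_pos: [489.3, 266.6, 113.0]
tool_rot: [-3.139, 0.476, -2.969]
force: [0.5, 0.4, -2.0]
width: 29.4
```

Emit:
{"op": "carry_out", "data": {
  "series": [
    [[0,0,0,0,0,0,0],[0,0,0,0,0,0,0],[0,0,0,0,0,0,0],[0,0,0,0,0,0,0]]
  ]
}}

```text
clock: 8.42
eef_pos: [489.2, 266.9, 114.1]
tool_rot: [-3.139, 0.477, -2.968]
force: [0.3, 0.1, -1.6]
width: 29.2
```

```bash
cat > chk.py <<'E'
from tgt import *
st=read_state();print('Fn',(st['force']@n).round(2),'F',st['force'].round(2),'tau',st['torque'].round(3),'h',((st['eef_pos']-C)@n-BASE).round(2),'tilt err',np.degrees(np.arccos((-R.from_euler('xyz',st['tool_rot']).as_matrix()[:,2])@n)).round(2))
delta(tcp(0),RT,st)
E
python3 chk.py
```

```text
Fn -1.61 F [ 0.33  0.12 -1.63] tau [-0.15   0.663 -0.012] h 6.1 tilt err 0.15
t 8.42 pos [489.2 266.9 114.1] rot [-3.139   0.4773 -2.9684] F [ 0.3  0.1 -1.6] w 29.2 q [-0.57  0.61 -0.18  2.3   2.05  0.38 -0.96]
  full delta cm [-0.036 -0.043  0.61 ] rotvec [-0.0024 -0.0009  0.0004] |d| 0.61 deg 0.1
```

Emit:
{"op": "carry_out", "data": {
  "series": [
    [[0,0,0.1,0,0,0,0],[0,0,0.2,0,0,0,0],[0,0,0.3,0,0,0,0],[0,0,0.3,0,0,0,0],[0,0,0.3,0,0,0,0]]
  ]
}}

```text
clock: 8.83
eef_pos: [490.6, 267.1, 111.1]
tool_rot: [-3.139, 0.477, -2.969]
force: [0.1, 0.7, -2.2]
width: 29.4
```

```bash
python3 chk.py
```

```text
Fn -2.11 F [ 0.15  0.73 -2.24] tau [-0.111  0.652  0.037] h 2.87 tilt err 0.17
t 8.83 pos [490.6 267.1 111.1] rot [-3.1389  0.4768 -2.9685] F [ 0.1  0.7 -2.2] w 29.4 q [-0.56  0.62 -0.19  2.29  2.06  0.39 -0.97]
  full delta cm [-0.053 -0.034  0.287] rotvec [-0.0026 -0.0014  0.0003] |d| 0.29 deg 0.2
```

Emit:
{"op": "carry_out", "data": {
  "series": [
    [[0,0,0.05,0,0,0,0],[0,0,0.1,0,0,0,0],[0,0,0.1,0,0,0,0],[0,0,0.1,0,0,0,0]]
  ]
}}

```text
clock: 9.17
eef_pos: [491.0, 267.2, 110.3]
tool_rot: [-3.139, 0.477, -2.968]
force: [-0.4, -0.3, -1.9]
width: 29.8
```

```bash
python3 chk.py
```

```text
Fn -1.45 F [-0.43 -0.27 -1.88] tau [-0.097  0.61   0.034] h 1.94 tilt err 0.16
t 9.17 pos [491.  267.2 110.3] rot [-3.1389  0.477  -2.9684] F [-0.4 -0.3 -1.9] w 29.8 q [-0.56  0.62 -0.19  2.29  2.06  0.39 -0.97]
  full delta cm [-0.047 -0.039  0.195] rotvec [-0.0025 -0.0012  0.0004] |d| 0.2 deg 0.2
```

Emit:
{"op": "carry_out", "data": {
  "series": [
    [[0,0,0.05,0,0,0,0],[0,0,0.1,0,0,0,0],[0,0,0.1,0,0,0,0],[0,0,0.1,0,0,0,0]]
  ]
}}

```text
clock: 9.5
eef_pos: [491.5, 267.3, 109.4]
tool_rot: [-3.139, 0.477, -2.968]
force: [-0.5, 0.2, -1.4]
width: 29.0
```

```bash
python3 chk.py
```

```text
Fn -1.01 F [-0.51  0.18 -1.37] tau [-0.104  0.624 -0.019] h 0.94 tilt err 0.16
t 9.5 pos [491.5 267.3 109.4] rot [-3.1389  0.477  -2.9685] F [-0.5  0.2 -1.4] w 29.0 q [-0.56  0.62 -0.19  2.29  2.06  0.39 -0.97]
  full delta cm [-0.049 -0.038  0.094] rotvec [-0.0025 -0.0013  0.0003] |d| 0.11 deg 0.2
```

Emit:
{"op": "carry_out", "data": {
  "series": [
    [[0,0,0.05,0,0,0,0],[0,0,0.1,0,0,0,0],[0,0,0.1,0,0,0,0],[0,0,0.1,0,0,0,0]]
  ]
}}

```text
clock: 9.83
eef_pos: [491.9, 267.3, 108.6]
tool_rot: [-3.139, 0.477, -2.969]
force: [-0.3, -0.3, -2.2]
width: 29.7
```

```bash
python3 chk.py
```

```text
Fn -1.75 F [-0.32 -0.34 -2.17] tau [-0.047  0.661  0.016] h -0.07 tilt err 0.16
t 9.83 pos [491.9 267.3 108.6] rot [-3.1389  0.477  -2.9685] F [-0.3 -0.3 -2.2] w 29.7 q [-0.56  0.62 -0.19  2.29  2.07  0.39 -0.97]
  full delta cm [-0.048 -0.037 -0.007] rotvec [-0.0025 -0.0012  0.0003] |d| 0.06 deg 0.2
```

No contact yet. I continue in 1 mm and then smaller steps.

Emit:
{"op": "carry_out", "data": {
  "series": [
    [[0,0,0.02,0,0,0,0],[0,0,0.05,0,0,0,0],[0,0,0.07,0,0,0,0],[0,0,0.07,0,0,0,0]]
  ]
}}

```text
clock: 10.17
eef_pos: [492.1, 267.3, 108.3]
tool_rot: [-3.139, 0.477, -2.968]
force: [-2.3, -2.2, 4.5]
width: 29.5
```

```bash
python3 chk.py
```

```text
Fn 5.18 F [-2.31 -2.22  4.46] tau [-0.179  0.595 -0.083] h -0.33 tilt err 0.14
t 10.17 pos [492.1 267.3 108.3] rot [-3.139   0.4775 -2.9683] F [-2.3 -2.2  4.5] w 29.5 q [-0.56  0.62 -0.19  2.29  2.07  0.39 -0.97]
  full delta cm [-0.042 -0.036 -0.033] rotvec [-0.0024 -0.0007  0.0004] |d| 0.06 deg 0.1
```

Emit:
{"op": "carry_out", "data": {
  "series": [
    [[0,0,0.02,0,0,0,0],[0,0,0.05,0,0,0,0],[0,0,0.07,0,0,0,0],[0,0,0.07,0,0,0,0]]
  ]
}}

```text
clock: 10.5
eef_pos: [492.1, 267.3, 108.3]
tool_rot: [-3.139, 0.478, -2.968]
force: [-7.2, -2.4, 12.3]
width: 29.7
```

```bash
python3 chk.py
```

```text
Fn 14.39 F [-7.21 -2.42 12.31] tau [-0.277  0.689 -0.132] h -0.39 tilt err 0.12
t 10.5 pos [492.1 267.3 108.3] rot [-3.1392  0.478  -2.9683] F [-7.2 -2.4 12.3] w 29.7 q [-0.56  0.62 -0.2   2.29  2.07  0.4  -0.97]
  full delta cm [-0.044 -0.036 -0.039] rotvec [-0.0021 -0.0003  0.0005] |d| 0.07 deg 0.1
```

Contact came at h = -0.3 mm, as predicted, and the push is now about 14 N. I back off to roughly 8–10 N and let it settle.

Emit:
{"op": "carry_out", "data": {
  "series": [
    [[0,0,-0.02,0,0,0,0],[0,0,-0.04,0,0,0,0],[0,0,-0.04,0,0,0,0],[0,0,-0.04,0,0,0,0],[0,0,-0.04,0,0,0,0]]
  ]
}}

```text
clock: 10.92
eef_pos: [492.1, 267.4, 108.3]
tool_rot: [-3.139, 0.478, -2.968]
force: [-4.3, -1.4, 7.9]
width: 29.3
```

```bash
python3 chk.py; python3 - <<'E'
from meas import *
from tgt import *
d=snap('scene','s6');snap('top','t6')
cv2.imwrite('pics/s6c.png',cv2.resize(d['img'][260:380,320:440],None,fx=5,fy=5,interpolation=cv2.INTER_CUBIC))
W=world(d);X=(W-C)@np.c_[px,np.cross(n,px),n]
m=(abs(X[...,0]-30)<8)&(abs(X[...,1])<13)&(X[...,2]>4)&(X[...,2]<54)
p=X[m];print('end face pts',m.sum(),np.median(p,0).round(1))
A=np.c_[p[:,1:],np.ones(len(p))];k=np.linalg.lstsq(A,p[:,0],rcond=None)[0];r=p[:,0]-A@k;g=abs(r)<2*r.std();k=np.linalg.lstsq(A[g],p[g,0],rcond=None)[0]
print('yaw err deg',np.degrees(k[0]).round(2),'pitch err',np.degrees(k[1]).round(2),'x at centre',k[2].round(1),'resid',r.std().round(2))
for t in('s0','s6'): plate(t)
d0=load('s0');df=cv2.absdiff(d0['img'],d['img']).max(-1);
for _ in range(6): st=read_state();print((st['force']@n).round(2),end=' ')
E
python3 chk.py
```

```text
Fn 9.09 F [-4.33 -1.36  7.91] tau [-0.262  0.713 -0.144] h -0.36 tilt err 0.13
t 10.92 pos [492.1 267.4 108.3] rot [-3.1391  0.4777 -2.9683] F [-4.3 -1.4  7.9] w 29.3 q [-0.56  0.62 -0.19  2.29  2.07  0.39 -0.97]
  full delta cm [-0.041 -0.039 -0.036] rotvec [-0.0022 -0.0005  0.0004] |d| 0.07 deg 0.1
end face pts 246 [31.8  0.2 30.3]
yaw err deg 0.89 pitch err 0.29 x at centre 31.6 resid 1.29
s0 N 1744 1625 std 1.23 slope 27.14 x az 8.12 c [508.7 268.6  96.7] n [-0.4515 -0.0644  0.8899]
  rect ((518.9508056640625, 195.44515991210938), (132.45111083984375, 99.57339477539062), 1.7028294801712036)
  ext [458.5 583.5] [146.1 244.9]
  ext [462.4 582.3] [147.9 243.3]
  centre by rect [502.2 269.1  93.5]
s6 N 1146 1037 std 1.27 slope 26.87 x az 7.91 c [519.8 274.3 102.9] n [-0.4476 -0.0622  0.8921]
  rect ((520.3623657226562, 196.41738891601562), (130.74427795410156, 100.29605102539062), 2.137446880340576)
  ext [456.8 585. ] [147.4 247.3]
  ext [464.1 583.1] [149.4 245.7]
  centre by rect [503.4 268.2  94.3]
10.48 10.48 10.48 10.48 10.48 10.48 Fn 10.48 F [-4.99 -2.5   9.04] tau [-0.202  0.679 -0.025] h -0.36 tilt err 0.14
t 11.02 pos [492.1 267.3 108.3] rot [-3.1391  0.4776 -2.9683] F [-5.  -2.5  9. ] w 29.5 q [-0.56  0.62 -0.19  2.29  2.07  0.39 -0.97]
  full delta cm [-0.047 -0.035 -0.036] rotvec [-0.0023 -0.0006  0.0005] |d| 0.07 deg 0.1
```

View pics/s6c.png

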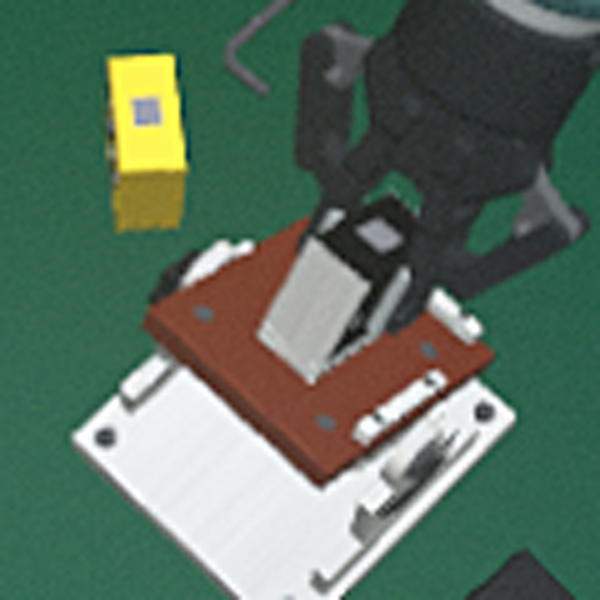

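View pics/t6.png

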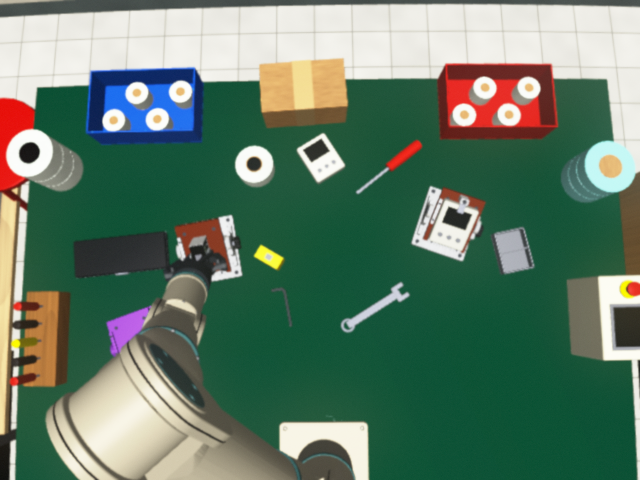

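The gauge sits flush mid-plate, its near end at about (300,350) in the crop, and nothing else has moved. I do one more settle check before handing in.

Emit:
{"op": "carry_out", "data": {
  "series": [
    [[0,0,0,0,0,0,0],[0,0,0,0,0,0,0],[0,0,0,0,0,0,0],[0,0,0,0,0,0,0],[0,0,0,0,0,0,0]]
  ]
}}

```text
clock: 11.43
eef_pos: [492.1, 267.4, 108.3]
tool_rot: [-3.139, 0.478, -2.968]
force: [-5.2, -1.7, 8.8]
width: 29.2
```

```bash
python3 chk.py && python3 -c "
from cell import *
print(abs(read_state()['qd']).max())
print(finish_job())"
```

```text
Fn 10.33 F [-5.25 -1.71  8.81] tau [-0.248  0.722 -0.09 ] h -0.35 tilt err 0.13
t 11.43 pos [492.1 267.4 108.3] rot [-3.1391  0.4776 -2.9683] F [-5.2 -1.7  8.8] w 29.2 q [-0.56  0.62 -0.19  2.29  2.07  0.39 -0.97]
  full delta cm [-0.047 -0.04  -0.035] rotvec [-0.0022 -0.0006  0.0005] |d| 0.07 deg 0.1
0.0014987962288023557
the job is handed in; nothing more can be done
None
```

I picked up the dark gauge and set it flush on the middle of the empty nest's plate, with its long side up the slope. The job was handed in at 11.4 s with the gauge still held; no verdict was reported.

**Last checks:**
- **Push:** about 10 N on the wrist along the plate normal, or roughly 12 N on the plate with the gauge's own weight. The arm was at rest and the grip opening was 29 mm.
- **Fit:** the tool was 0.13° off the measured plate normal. The camera fit of the gauge's end face gave 0.9° about the plate normal and 0.3° in tilt. Contact came within 0.4 mm of the predicted height.
- **Position:** the base centre is about 1–2 mm from the plate centre by both the arm pose and the camera.
- **Surroundings:** the plate slope read 27.1° before and 26.9° after, within measurement noise. By eye in the pictures, nothing else on the bench had moved.

**Disagreements:** the two cameras differed by about 0.4° on the plate slope and up to 2° on its uphill direction, so I used 27.4° and 9.9°. The wrist torque readings were too noisy to confirm on their own that the base is flush.

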